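Tip the bearing balls out of the corner-spout tray

TASK

Pick up the little corner-spout tray by its black grip, carry it level to the blue cup and tip it spout-down so that both steel balls run out of the corner notch into the blue cup, not the white one. Do not touch the balls with the gripper and leave the blue cup standing where it is. Then stand the empty tray upright on a free patch of the bench and let go.

Things in the scene. Friction and masses are not known exactly. Their poses are not given: they have to be found in the camera images.
- tray_grip (a point): Grasp point, the middle of the tray's black upright grip: a fin 12 mm thick (along y: fingers close along y), 30 mm long (along x), its top 18 mm above this point, its foot on the bench 50 mm below. +x runs level along the tray's diagonal from grip to spout, +z up. The dark grey tray (0.16 kg, square pan of 105 mm side, walls 16 mm high, feet level with the grip's foot) widens to 74 mm either side.
- tray_spout (a point): Tip of the spout, the tray's front corner without walls (notch 37 mm wide); same axes; 160 mm ahead of the grip point and 29 mm below it. The pan's floor rises 6 degrees from grip to spout, so balls stay by the grip while the tray is level; tipped spout-down (about y) by more than 6 degrees they roll out along +x, at 0.3 to 0.5 m/s.
- blue_cup: Blue round open cup, loose, 0.35 kg, 100 mm across the rim, 88 mm at the foot, 55 mm high, wall 3 mm, floor 4 mm thick; origin at the centre of its underside, z up. A white cup equally wide but 40 mm high stands beside it on one side (y), 13 to 26 cm away; both are to the right of the tray.
- ball_1: Steel ball, 16 mm in diameter, 17 g, starts in the tray corner by the grip; origin at its centre.
- ball_2: Second steel ball, the same, beside the first; origin at its centre.

How it is judged:
On the way, in this order (a step that is already met when the one before it is completed fails the run):
1. the tray is lifted clear of the bench with both balls still in it (height (world z) of tray_grip above 0.08 m and x of ball_1 in the frame of tray_grip between 0 and 0.17 m and z of ball_1 in the frame of tray_grip between -0.05 and 0 m and x of ball_2 in the frame of tray_grip between 0 and 0.17 m and z of ball_2 in the frame of tray_grip between -0.05 and 0 m), for 0.2 s.
2. the tray is tipped (more than 7 degrees), held up near the blue cup (angle between tray_grip's own z axis and vertical above 0.12 rad and height (world z) of tray_grip above 0.08 m and horizontal distance between tray_grip and blue_cup below 0.26 m), for 0.1 s.
At the end, for the whole second after the job is handed in: Both balls lie inside the blue cup (within 45 mm of its axis, below its rim); the cup stands upright within 30 mm of where it started; the tray stands upright (within 6 degrees) with its feet on the bench (grip point 40 to 60 mm up), anywhere free (horizontal distance between each of ball_1, ball_2 and blue_cup below 0.045 m and height (world z) of each of ball_1, ball_2 below 0.05 m and angle between each of blue_cup, tray_grip's own z axis and vertical below 0.1 rad and distance of blue_cup from where it was at the start of the episode below 0.03 m and height (world z) of tray_grip between 0.04 and 0.06 m); the robot touches nothing.
It fails at once if the fingers touch a ball (contact force between the fingers and ball_1 above 0.3 N or contact force between the fingers and ball_2 above 0.3 N).
It also fails if it takes over 59 s, if anything falls off the work surface, if the arm or the gripper's body presses on something with over 40 N, if the wrist force passes 120 N, or if a joint passes its speed limit or range.

ROBOT

A 6-joint arm with a two-finger parallel gripper is mounted at the origin on a cart in front of the work surface, level with it; the furniture and walls round the work are solid. World frame = base frame: x ahead of the robot, y to its left, z up, the work surface at z = 0. Lengths are in m, angles in rad, forces in N, time in s.
With the tool pointing down it reaches from about 0.425 to 0.95 m from the base axis. Payload 14.7 kg.
Tool frame: the origin (TCP) lies at the very end of the fingers, on their centre line; the grasp point (between the pads) lies grasp_offset behind it (grasp_offset is the distance from the TCP to the grasp point, in m); z points along the fingers, y is the line along which they close (so a half turn about z gives the same grasp; the last joint's range is limited). The gripper opens to 85 mm and grips with 20 to 120 N. Pads are 22 mm wide; open, the fingers measure 114 mm over their backs; the gripper's body (76 mm by 85 mm) begins 54 mm behind the grasp point. The pads swing forward as they close: fully open they stand 13 mm farther back than shut.
Start: joints at [1.175, 0.48, 1.596, -0, 1.065, -0.047], TCP at [0.222, 0.611, 0.231] pointing down, gripper open.
Joint ranges: [-2.75, 2.75], [-0.82, 2.05], [0.23, 2.67], [-1.56, 4.7], [0.09, 2.69], [-2.92, 2.92]. Speed limits (rad/s): [1.89, 1.89, 2.39, 3.01, 3.01, 3.01].

INTERFACE

Orientations are given as a 3x3 rotation matrix whose columns are the frame's x, y, z axes.
In Python, from cell import get_state, read_camera, sign_off, boxes_of, tip_of, grasp_offset gives the robot as it stands. The module is installed in compiled form; this text tells all that it offers.
- The arm moves only by the tool step_arm, never from a script. Its argument "rows" is a list of rows, each a list of 5 numbers: the shift along the tool's x, y, z in mm, then the turn about the tool's z in degrees, then the finger opening in mm, from 0 to 85.4. A call has 1 to 8 rows; each row shifts and turns the commanded pose from where the row before left it, along the tool's axes as they then stand; what a row does not reach is not made up. A row lasts 1/12 s, in which the tool goes at most 41.7 mm and 7.16 degrees, less where a joint would pass 70% of its speed; a pose out of reach is approached as far as the arm can. A call is refused whole if a number of a shift passes 41.7 or a number of a turn 7.16, either way. A call with a gripper value outside its range is refused whole. The fingers move at their own pace and stop on an object; the grip force is fixed at half the most. Time passes only in rows, so rows that do not move let the fingers close. It gives the time, the measured TCP pose, the force, the opening and the grip force at its end, in the units of the state.
- get_state(): the state, without advancing time (a new reading comes with each control period).
- read_camera(name): name is "scene" or "top" or "wrist"; returns a dict with "color" (384x512x3 uint8, red, green, blue), "camera_matrix" (3x3 intrinsics, pixels), "position" and "attitude" of the camera in the world. Camera axes: x right, y down, z forward; pixel columns grow to the right and rows downward; lengths in m; the calibration is good to about 2 mm. A picture is of the moment at which its call begins. There is no depth.
- sign_off(): hands the job in; it is judged then, once.
Trained networks look in a picture, given as the dict that the camera call returned (one of the last four; its "shot" number tells which), for a name from the list of things; names that differ only in an ending like _2 or _b are one class to them, and where a whole thing is asked for, a point or a joint stands for the part that bears it (a point fixed in the world has none). Each returns a list of dicts, best first, with "conf" (0 to 1); they miss things now and then, are a little off and sometimes report something else, mostly with a low value. They report only what shows in the picture. A call takes as long as a camera call.
- boxes_of(picture, name): "centre" ([x, y, z] in m, in world coordinates, good to about 4 mm: the middle of the surface that is visible of it).
- tip_of(picture, name): "centre" ([x, y, z] in m, in world coordinates, good to about 4 mm: a listed point, or the origin of a listed thing).
The state is a dict: "time_s": time; "qpos": joint angles; "joint_velocities": joint speeds; "joint_efforts": joint torques, N m; "eef_pos": TCP position; "ee_rot": TCP orientation; "wrist_force": force on the tool from outside, world axes, zero at the start; "moment": the same for the moment, N m; "gripper_width": opening from 0.0 (shut) to 1.0 (fully open); "grip_force": force on a finger pad.
Only numpy, scipy, OpenCV 4.12 (cv2) and the standard library are available. Lean on these libraries where they do the work, as an engineer would, in place of code of your own. Each camera call takes 0.05 s, during which the arm holds its last target. There are 200 camera calls.

## Working session

There is one attempt and no reset: what is moved stays moved. The work goes in short steps, Python scripts to look and compute and a tool call to move; the robot and the scene stay as the last step left them, time stands still between calls to the robot, and variables do not carry over. Pictures are saved under pics/ and viewed, at most 10 in all, crops included, and the job is handed in when it is done.

Besides the shell and the picture viewer there is one more tool, called after "Call:" in YAML: its name, and indented under it one key for each argument. step_arm: Moves the arm, as the interface text tells. Its arguments: {"type":"object","properties":{"rows":{"type":"array","items":{"type":"array","items":{"type":"number"}}}},"required":["rows"]}

```bash
mkdir -p pics
cat > h.py <<'E'
import numpy as np,cv2
from cell import *
def proj(p,P):
    R=np.array(p["attitude"]);c=(np.array(P)-p["position"])@R; K=np.array(p["camera_matrix"]);u=K@c;return u[:2]/u[2]
E
python3 - <<'E'
from h import *
s=get_state();print({k:np.round(v,3).tolist() for k,v in s.items()}, grasp_offset if not callable(grasp_offset) else grasp_offset())
ims=[]
for n in("scene","top"):
    p=read_camera(n);ims.append(p["color"]);print(n,np.round(p["position"],3),np.round(p["attitude"],2).tolist())
    for t in("tray_grip","tray_spout","blue_cup","ball_1"):
        print(t,[(np.round(d["centre"],3).tolist(),round(d["conf"],2)) for d in tip_of(p,t)][:3])
for i,n in zip(ims,"st"): cv2.imwrite(f"pics/{n}0.png",i[:,:,::-1])
E
```

```text
{'time_s': 0.0, 'qpos': [1.175, 0.481, 1.597, 0.0, 1.065, -0.047], 'joint_velocities': [0.002, 0.0, 0.001, 0.0, 0.001, -0.0], 'joint_efforts': [-0.005, -95.067, -43.018, -0.001, 0.013, -0.0], 'eef_pos': [0.222, 0.61, 0.231], 'ee_rot': [[-0.94, 0.342, -0.0], [0.342, 0.94, -0.001], [0.0, -0.001, -1.0]], 'wrist_force': [0.161, 0.284, -0.232], 'moment': [-0.019, 0.029, -0.009], 'grip_force': 0.0, 'gripper_width': 1.001} 0.0187
scene [ 0.039 -0.433  0.829] [[0.69, -0.57, 0.46], [-0.73, -0.52, 0.45], [-0.01, -0.64, -0.77]]
tray_grip [([0.464, 0.223, 0.044], 0.66)]
tray_spout [([0.442, 0.07, 0.021], 0.89), ([0.464, 0.224, 0.043], 0.25)]
blue_cup [([0.454, -0.101, 0.002], 0.63), ([0.466, 0.221, 0.043], 0.18)]
ball_1 [([0.47, 0.18, 0.019], 0.58), ([0.458, 0.196, 0.014], 0.44)]
top [0.314 0.012 1.159] [[-0.03, -0.99, 0.16], [-1.0, 0.03, -0.01], [0.0, -0.16, -0.99]]
tray_grip [([0.468, 0.226, 0.048], 0.82)]
tray_spout [([0.445, 0.068, 0.021], 0.69)]
blue_cup [([0.45, -0.098, 0.002], 0.8)]
ball_1 [([0.462, 0.196, 0.016], 0.55), ([0.47, 0.185, 0.012], 0.44)]
```

View pics/s0.png

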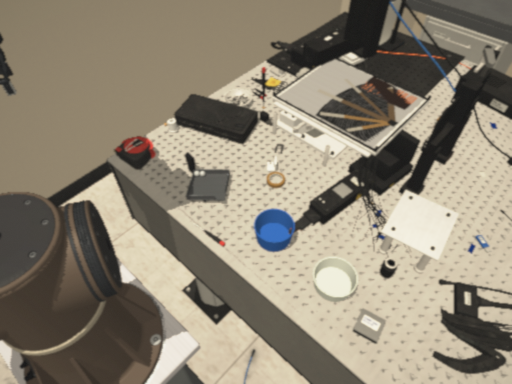

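View pics/t0.png

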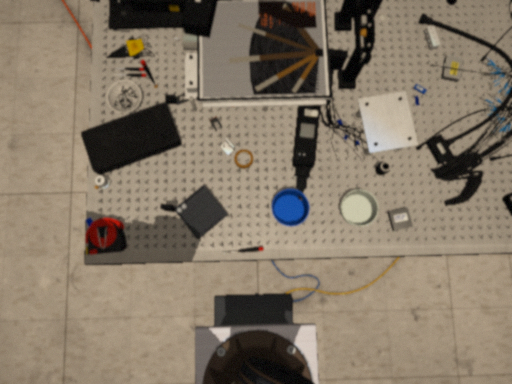

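Call:
step_arm:
  rows:
    - [-30,-23.2,0,0,85]
    - [-30,-23.2,0,0,85]
    - [-30,-23.2,0,0,85]
    - [-30,-23.2,0,0,85]
    - [-30,-23.2,0,0,85]
    - [-30,-23.2,0,0,85]

```text
time_s: 1.0
eef_pos: [0.3443, 0.417, 0.2314]
ee_rot: [[-0.94, 0.341, 0.0], [0.341, 0.94, 0.0], [-0.0, 0.0, -1.0]]
wrist_force: [0.4, 1.5, 0.4]
gripper_width: 0.992
grip_force: 0.0
```

Call:
step_arm:
  rows:
    - [-30,-23.2,0,0,85]
    - [-30,-23.2,0,0,85]
    - [-30,-23.2,0,0,85]
    - [-30,-23.2,0,0,85]
    - [-30,-23.2,0,0,85]
    - [-30,-23.2,0,0,85]

```text
time_s: 1.5
eef_pos: [0.466, 0.2245, 0.2315]
ee_rot: [[-0.94, 0.342, 0.0], [0.342, 0.94, 0.0], [-0.0, 0.0, -1.0]]
wrist_force: [0.5, 0.7, 0.2]
gripper_width: 0.998
grip_force: 0.0
```

Call:
step_arm:
  rows:
    - [0,0,0,7.1,85]
    - [0,0,0,7.1,85]
    - [0,0,0,7.1,85]
    - [0,0,0,7.1,85]
    - [0,0,0,7.1,85]
    - [0,0,0,7.1,85]

```text
time_s: 2.0
eef_pos: [0.4654, 0.2261, 0.2314]
ee_rot: [[-0.455, 0.891, 0.0], [0.891, 0.455, 0.0], [-0.0, 0.0, -1.0]]
wrist_force: [0.4, 0.4, 0.3]
gripper_width: 0.998
grip_force: 0.0
```

Call:
step_arm:
  rows:
    - [0,0,0,7.1,85]
    - [0,0,0,7.1,85]
    - [0,0,0,7.1,85]
    - [0,0,0,7.1,85]
    - [0,0,0,7.1,85]
    - [0,0,0,0,85]

```text
time_s: 2.5
eef_pos: [0.4653, 0.2262, 0.2314]
ee_rot: [[0.147, 0.989, 0.0], [0.989, -0.147, 0.0], [0.0, 0.0, -1.0]]
wrist_force: [-0.5, 0.3, 0.3]
gripper_width: 0.997
grip_force: 0.0
```

Run:
```python
from h import *
s=get_state();print({k:np.round(v,3).tolist() for k,v in s.items()})
for n in("wrist","top","scene"):
    p=read_camera(n)
    if n=="wrist": cv2.imwrite("pics/w1.png",p["color"][:,:,::-1]);print(np.round(p["position"],3))
    for t in("tray_grip","tray_spout","blue_cup","ball_1"):
        print(n,t,[(np.round(d["centre"],3).tolist(),round(d["conf"],2)) for d in tip_of(p,t)][:3])
```

```text
{'time_s': 2.5, 'qpos': [0.394, 0.295, 1.897, -0.0, 0.949, 0.542], 'joint_velocities': [-0.001, 0.001, 0.001, -0.003, 0.002, -0.255], 'joint_efforts': [-0.005, -72.235, -39.502, 0.003, -0.0, 4.732], 'eef_pos': [0.465, 0.226, 0.231], 'ee_rot': [[0.147, 0.989, 0.0], [0.989, -0.147, 0.0], [0.0, 0.0, -1.0]], 'wrist_force': [-0.457, 0.343, 0.341], 'moment': [0.008, 0.025, 0.003], 'grip_force': 0.0, 'gripper_width': 0.997}
[0.475 0.292 0.374]
wrist tray_grip [([0.461, 0.225, 0.047], 0.94)]
wrist tray_spout [([0.443, 0.067, 0.018], 0.69)]
wrist blue_cup []
wrist ball_1 [([0.461, 0.196, 0.016], 0.46), ([0.469, 0.186, 0.013], 0.42)]
top tray_grip [([0.468, 0.225, 0.049], 0.65)]
top tray_spout [([0.445, 0.066, 0.022], 0.58)]
top blue_cup [([0.452, -0.101, 0.004], 0.76), ([0.467, 0.225, 0.048], 0.6)]
top ball_1 [([0.458, 0.197, 0.014], 0.5), ([0.468, 0.187, 0.015], 0.42)]
scene tray_grip [([0.461, 0.221, 0.044], 0.85)]
scene tray_spout [([0.44, 0.065, 0.022], 0.97)]
scene blue_cup [([0.451, -0.098, 0.006], 0.59)]
scene ball_1 [([0.46, 0.198, 0.012], 0.35), ([0.464, 0.22, 0.042], 0.22)]
```

View pics/w1.png

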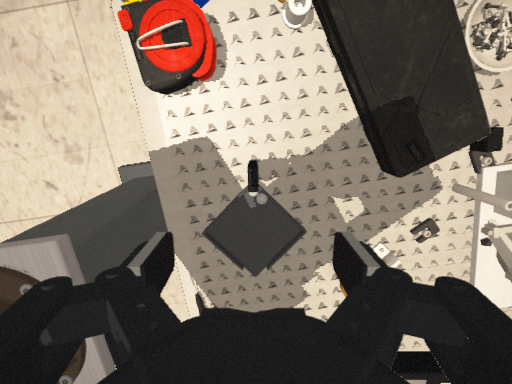

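Call:
step_arm:
  rows:
    - [1,0,25,0,85]
    - [-1,0,25,0,85]
    - [0,0,25,0,85]
    - [0,0,25,0,85]
    - [0,0,25,0,85]
    - [0,0,25,0,85]
    - [0,0,25,0,85]
    - [0,0,24,0,85]

```text
time_s: 3.92
eef_pos: [0.4653, 0.2262, 0.0311]
ee_rot: [[0.141, 0.99, 0.0], [0.99, -0.141, 0.0], [0.0, 0.0, -1.0]]
wrist_force: [-0.2, 0.3, 0.0]
gripper_width: 0.997
grip_force: 0.0
```

Call:
step_arm:
  rows:
    - [0,0,0,0,50]
    - [0,0,0,0,30]
    - [0,0,0,0,20]
    - [0,0,0,0,15]
    - [0,0,0,0,13]
    - [0,0,0,0,13]
    - [0,0,0,0,13]
    - [0,0,0,0,13]

```text
time_s: 4.58
eef_pos: [0.4654, 0.2263, 0.0328]
ee_rot: [[0.141, 0.99, 0.0], [0.99, -0.141, 0.0], [0.0, 0.0, -1.0]]
wrist_force: [-0.4, -0.6, 0.6]
gripper_width: 0.154
grip_force: 0.5
```

Call:
step_arm:
  rows:
    - [0,0,0,0,12]
    - [0,0,0,0,12]

```text
time_s: 4.75
eef_pos: [0.4654, 0.2262, 0.0325]
ee_rot: [[0.141, 0.99, 0.0], [0.99, -0.141, 0.0], [0.0, 0.0, -1.0]]
wrist_force: [-1.2, -0.3, 3.4]
gripper_width: 0.14
grip_force: 2.3
```

Call:
step_arm:
  rows:
    - [0,0,0,0,10]
    - [0,0,0,0,10]

```text
time_s: 4.92
eef_pos: [0.4655, 0.2262, 0.0326]
ee_rot: [[0.141, 0.99, 0.0], [0.99, -0.141, 0.0], [0.0, 0.0, -1.0]]
wrist_force: [-1.9, -0.2, 8.1]
gripper_width: 0.137
grip_force: 58.6
```

Call:
step_arm:
  rows:
    - [0,0,0,0,6]
    - [0,0,0,0,6]

```text
time_s: 5.08
eef_pos: [0.4655, 0.2263, 0.0326]
ee_rot: [[0.141, 0.99, 0.0], [0.99, -0.141, 0.0], [0.0, 0.0, -1.0]]
wrist_force: [-1.8, -0.0, 9.1]
gripper_width: 0.13
grip_force: 58.6
```

Call:
step_arm:
  rows:
    - [0,0,0,0,0]
    - [0,0,0,0,0]
    - [0,0,0,0,0]

```text
time_s: 5.33
eef_pos: [0.4655, 0.2263, 0.0326]
ee_rot: [[0.141, 0.99, 0.0], [0.99, -0.141, 0.0], [0.0, 0.0, -1.0]]
wrist_force: [-1.8, 0.3, 9.1]
gripper_width: 0.13
grip_force: 58.6
```

Call:
step_arm:
  rows:
    - [0,0,-4,0,0]
    - [0,0,-8,0,0]
    - [0,0,-12,0,0]
    - [0,0,-12,0,0]
    - [0,0,-12,0,0]
    - [0,0,-8,0,0]
    - [0,0,-4,0,0]
    - [0,0,0,0,0]

```text
time_s: 6.0
eef_pos: [0.4658, 0.2264, 0.0932]
ee_rot: [[0.141, 0.99, 0.001], [0.99, -0.141, 0.001], [0.001, 0.001, -1.0]]
wrist_force: [0.4, 0.9, -2.4]
gripper_width: 0.132
grip_force: 58.5
```

Run:
```python
from h import *
for n in("wrist","scene"):
    p=read_camera(n)
    if n=="wrist": cv2.imwrite("pics/w2.png",p["color"][:,:,::-1])
    for t in("tray_grip","tray_spout","ball_1"):
        print(n,t,[(np.round(d["centre"],3).tolist(),round(d["conf"],2)) for d in tip_of(p,t)][:3])
```

```text
wrist tray_grip [([0.459, 0.225, 0.109], 0.89)]
wrist tray_spout []
wrist ball_1 []
scene tray_grip [([0.466, 0.221, 0.102], 0.85)]
scene tray_spout [([0.437, 0.068, 0.08], 0.6)]
scene ball_1 [([0.46, 0.195, 0.072], 0.49), ([0.469, 0.181, 0.079], 0.45)]
```

View pics/w2.png

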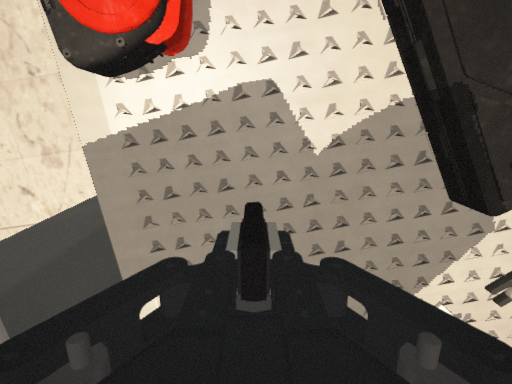

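Call:
step_arm:
  rows:
    - [-3,0.7,-1.3,0,0]
    - [-6,1.5,-2.6,0,0]
    - [-9,2.2,-4,0,0]
    - [-10,2.4,-4.4,0,0]
    - [-10,2.4,-4.4,0,0]
    - [-10,2.4,-4.4,0,0]
    - [-10,2.4,-4.4,0,0]
    - [-10,2.4,-4.4,0,0]

```text
time_s: 7.07
eef_pos: [0.4722, 0.1553, 0.1228]
ee_rot: [[0.141, 0.99, 0.0], [0.99, -0.141, 0.0], [0.0, 0.0, -1.0]]
wrist_force: [-0.6, 0.1, -2.4]
gripper_width: 0.133
grip_force: 58.5
```

Call:
step_arm:
  rows:
    - [-10,2.4,-4.4,0,0]
    - [-10,2.4,-4.4,0,0]
    - [-10,2.4,-4.4,0,0]
    - [-10,2.4,-4.4,0,0]
    - [-9,2.4,-4.4,0,0]
    - [-9,2.2,-4,0,0]
    - [-6,1.5,-2.6,0,0]
    - [-3,0.7,-1.3,0,0]

```text
time_s: 7.73
eef_pos: [0.4791, 0.087, 0.1526]
ee_rot: [[0.141, 0.99, 0.0], [0.99, -0.141, 0.0], [0.0, 0.0, -1.0]]
wrist_force: [-0.5, -0.0, -2.3]
gripper_width: 0.132
grip_force: 58.5
```

```bash
cat > look.py <<'E'
from h import *
import sys
for n in("scene","top"):
    p=read_camera(n)
    if len(sys.argv)>1: cv2.imwrite(f"pics/{sys.argv[1]}_{n}.png",cv2.resize(p["color"][130:280,140:390] if n=="scene" else p["color"][130:280,130:400],None,fx=2.5,fy=2.5)[:,:,::-1])
    for t in("tray_grip","tray_spout","ball_1","blue_cup"):
        print(n,t,[(np.round(d["centre"],3).tolist(),round(d["conf"],2)) for d in tip_of(p,t)][:3])
E
python3 look.py
```

```text
scene tray_grip [([0.477, 0.085, 0.166], 0.84)]
scene tray_spout [([0.454, -0.072, 0.141], 0.75)]
scene ball_1 [([0.469, 0.058, 0.132], 0.58), ([0.485, 0.045, 0.138], 0.55)]
scene blue_cup [([0.456, -0.102, 0.008], 0.63)]
top tray_grip []
top tray_spout [([0.458, -0.072, 0.139], 0.69)]
top ball_1 []
top blue_cup [([0.45, -0.099, 0.001], 0.83)]
```

Call:
step_arm:
  rows:
    - [0,0,0,0,10.5]
    - [0,0,0,0,10.5]

```text
time_s: 8.4
eef_pos: [0.4787, 0.088, 0.152]
ee_rot: [[0.14, 0.99, -0.0], [0.99, -0.14, -0.0], [-0.0, -0.0, -1.0]]
wrist_force: [-1.2, -0.2, -2.4]
gripper_width: 0.13
grip_force: 58.5
```

Call:
step_arm:
  rows:
    - [0,0,0,0,11.4]
    - [0,0,0,0,11.4]

```text
time_s: 8.57
eef_pos: [0.4788, 0.088, 0.1521]
ee_rot: [[0.141, 0.99, -0.0], [0.99, -0.141, 0.0], [0.0, -0.0, -1.0]]
wrist_force: [0.0, -0.5, -2.7]
gripper_width: 0.133
grip_force: 36.6
```

```bash
python3 look.py|grep -v cup
```

```text
scene tray_grip [([0.479, 0.085, 0.165], 0.93)]
scene tray_spout [([0.456, -0.069, 0.139], 0.97)]
scene ball_1 [([0.474, 0.059, 0.131], 0.42), ([0.484, 0.044, 0.134], 0.39)]
top tray_grip []
top tray_spout [([0.456, -0.07, 0.141], 0.68)]
top ball_1 []
```

Call:
step_arm:
  rows:
    - [0,0,0,0,11.6]
    - [0,0,0,0,11.6]

```text
time_s: 9.23
eef_pos: [0.4788, 0.0879, 0.1521]
ee_rot: [[0.141, 0.99, -0.0], [0.99, -0.141, -0.0], [-0.0, -0.0, -1.0]]
wrist_force: [1.1, 0.7, -2.6]
gripper_width: 0.134
grip_force: 24.4
```

Call:
step_arm:
  rows:
    - [0,0,0,0,11.7]
    - [0,0,0,0,11.7]

```text
time_s: 9.4
eef_pos: [0.4788, 0.0879, 0.1521]
ee_rot: [[0.141, 0.99, -0.0], [0.99, -0.141, -0.0], [-0.0, -0.0, -1.0]]
wrist_force: [-0.2, -0.1, -2.2]
gripper_width: 0.143
grip_force: 18.2
```

```bash
python3 look.py|grep scene|grep -v cup
```

```text
scene tray_grip [([0.478, 0.083, 0.165], 0.58)]
scene tray_spout [([0.452, -0.073, 0.14], 0.63)]
scene ball_1 [([0.469, 0.058, 0.131], 0.54)]
```

Call:
step_arm:
  rows:
    - [0,0,0,0,11.78]
    - [0,0,0,0,11.78]
    - [0,0,0,0,11.5]

```text
time_s: 10.15
eef_pos: [0.4788, 0.0879, 0.1521]
ee_rot: [[0.141, 0.99, -0.0], [0.99, -0.141, -0.0], [-0.0, -0.0, -1.0]]
wrist_force: [-0.2, 0.4, -1.6]
gripper_width: 0.136
grip_force: 14.8
```

```bash
python3 look.py|grep scene|grep -v cup
```

```text
scene tray_grip []
scene tray_spout [([0.456, -0.072, 0.139], 0.6)]
scene ball_1 [([0.486, 0.042, 0.134], 0.6)]
```

Call:
step_arm:
  rows:
    - [0,0,0,0,11.8]
    - [0,0,0,0,11.84]
    - [0,0,0,0,11.5]

```text
time_s: 10.9
eef_pos: [0.4788, 0.0879, 0.1521]
ee_rot: [[0.141, 0.99, 0.0], [0.99, -0.141, 0.0], [0.0, 0.0, -1.0]]
wrist_force: [-0.6, 0.6, -1.3]
gripper_width: 0.139
grip_force: 14.8
```

```bash
python3 look.py|grep scene|grep -v cup
```

```text
scene tray_grip [([0.478, 0.083, 0.164], 0.69)]
scene tray_spout [([0.451, -0.071, 0.14], 0.73)]
scene ball_1 [([0.472, 0.059, 0.129], 0.48), ([0.452, -0.072, 0.139], 0.38), ([0.483, 0.042, 0.137], 0.36)]
```

Call:
step_arm:
  rows:
    - [0,0,0,0,11.85]
    - [0,0,0,0,11.88]
    - [0,0,0,0,11.6]

```text
time_s: 11.65
eef_pos: [0.4788, 0.0879, 0.1521]
ee_rot: [[0.141, 0.99, 0.0], [0.99, -0.141, -0.0], [-0.0, 0.0, -1.0]]
wrist_force: [-0.1, -0.7, -1.2]
gripper_width: 0.137
grip_force: 11.9
```

```bash
python3 look.py|grep scene|grep -v cup
```

```text
scene tray_grip [([0.475, 0.082, 0.164], 0.68)]
scene tray_spout [([0.453, -0.068, 0.138], 0.56), ([0.471, 0.058, 0.133], 0.41)]
scene ball_1 [([0.486, 0.046, 0.136], 0.49), ([0.47, 0.058, 0.133], 0.35)]
```

Call:
step_arm:
  rows:
    - [0,0,0,0,11.88]
    - [0,0,0,0,11.92]
    - [0,0,0,0,11.6]

```text
time_s: 12.4
eef_pos: [0.4788, 0.0879, 0.1521]
ee_rot: [[0.141, 0.99, -0.0], [0.99, -0.141, 0.0], [-0.0, -0.0, -1.0]]
wrist_force: [-0.5, -0.6, -2.2]
gripper_width: 0.138
grip_force: 11.8
```

```bash
python3 look.py|grep scene|grep -v cup
```

```text
scene tray_grip [([0.479, 0.083, 0.162], 0.57)]
scene tray_spout [([0.454, -0.07, 0.134], 0.62)]
scene ball_1 [([0.472, 0.06, 0.13], 0.55), ([0.483, 0.044, 0.134], 0.48)]
```

Call:
step_arm:
  rows:
    - [0,0,0,0,11.9]
    - [0,0,0,0,11.95]
    - [0,0,0,0,11.6]

```text
time_s: 13.15
eef_pos: [0.4788, 0.0879, 0.1521]
ee_rot: [[0.141, 0.99, -0.0], [0.99, -0.141, -0.0], [-0.0, -0.0, -1.0]]
wrist_force: [0.6, 0.1, -2.5]
gripper_width: 0.141
grip_force: 11.7
```

```bash
python3 look.py d|grep scene|grep -v cup
```

```text
scene tray_grip [([0.479, 0.084, 0.161], 0.79)]
scene tray_spout [([0.454, -0.064, 0.111], 0.6)]
scene ball_1 [([0.472, 0.064, 0.129], 0.55), ([0.484, 0.052, 0.126], 0.37)]
```

View pics/d_scene.png

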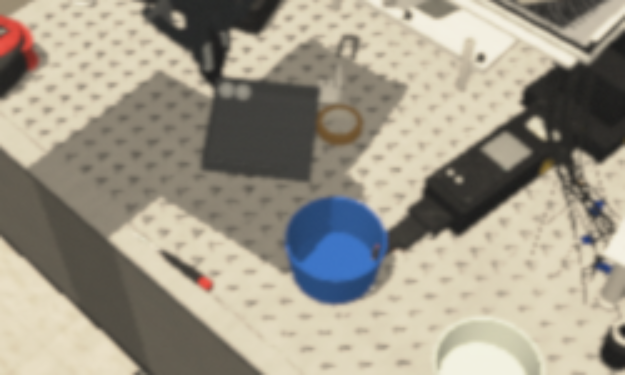

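Call:
step_arm:
  rows:
    - [0,0,0,0,11]
    - [0,0,0,0,10]
    - [0,0,0,0,10]

```text
time_s: 13.9
eef_pos: [0.4788, 0.0879, 0.1521]
ee_rot: [[0.141, 0.99, 0.0], [0.99, -0.141, 0.0], [0.0, 0.0, -1.0]]
wrist_force: [-0.0, -0.1, -1.8]
gripper_width: 0.131
grip_force: 58.3
```

```bash
python3 look.py e|grep -v cup
```

```text
scene tray_grip [([0.483, 0.084, 0.165], 0.85)]
scene tray_spout [([0.457, -0.063, 0.111], 0.75), ([0.468, 0.021, 0.122], 0.46)]
scene ball_1 [([0.478, 0.01, 0.124], 0.6), ([0.464, 0.022, 0.122], 0.48)]
top tray_grip [([0.45, -0.098, 0.004], 0.71)]
top tray_spout [([0.46, -0.059, 0.107], 0.94)]
top ball_1 [([0.476, -0.014, 0.119], 0.47)]
```

Call:
step_arm:
  rows:
    - [0,0,0,0,10]
    - [0,0,0,0,10]
    - [0,0,0,0,10]
    - [0,0,0,0,10]
    - [0,0,0,0,10]
    - [0,0,0,0,10]

```text
time_s: 14.9
eef_pos: [0.4788, 0.0879, 0.1521]
ee_rot: [[0.141, 0.99, 0.0], [0.99, -0.141, -0.0], [-0.0, 0.0, -1.0]]
wrist_force: [0.3, 0.2, -2.7]
gripper_width: 0.128
grip_force: 58.5
```

```bash
python3 look.py f
```

```text
scene tray_grip [([0.479, 0.084, 0.164], 0.79), ([0.469, -0.067, 0.116], 0.59)]
scene tray_spout [([0.455, -0.06, 0.109], 0.62)]
scene ball_1 []
scene blue_cup [([0.454, -0.104, 0.004], 0.83)]
top tray_grip []
top tray_spout [([0.458, -0.062, 0.111], 0.69)]
top ball_1 [([0.473, -0.089, 0.01], 0.6), ([0.433, -0.081, 0.012], 0.37)]
top blue_cup [([0.452, -0.095, 0.004], 0.82)]
```

View pics/f_scene.png

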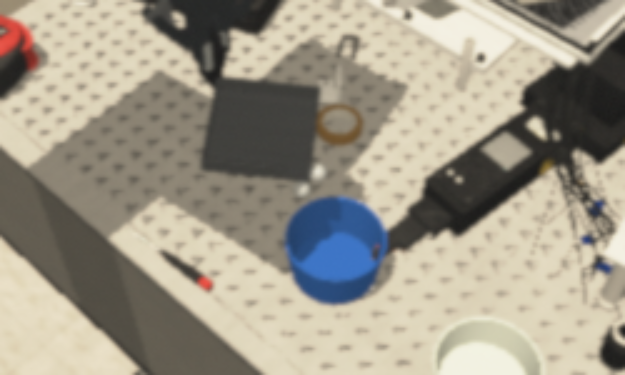

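Call:
step_arm:
  rows:
    - [6,0,-3,0,0]
    - [14,-3,0,0,0]
    - [20,-5,0,0,0]
    - [24,-6,0,0,0]
    - [24,-6,0,0,0]
    - [24,-6,0,0,0]
    - [16,-4,0,0,0]
    - [8,-3,0,0,0]

```text
time_s: 16.07
eef_pos: [0.4652, 0.2295, 0.1554]
ee_rot: [[0.139, 0.99, 0.001], [0.99, -0.139, 0.001], [0.001, 0.001, -1.0]]
wrist_force: [0.2, 1.1, -1.7]
gripper_width: 0.134
grip_force: 58.5
```

Call:
step_arm:
  rows:
    - [0,0,8,0,0]
    - [0,0,15,0,0]
    - [0,0,15,0,0]
    - [0,0,15,0,0]
    - [0,0,12,0,0]
    - [0,0,8,0,0]
    - [0,0,0,0,11.7]
    - [0,0,0,0,11.7]

```text
time_s: 16.73
eef_pos: [0.4651, 0.2267, 0.0819]
ee_rot: [[0.141, 0.99, -0.001], [0.99, -0.141, -0.0], [-0.001, -0.001, -1.0]]
wrist_force: [0.6, 0.4, -1.8]
gripper_width: 0.139
grip_force: 17.6
```

```bash
python3 look.py g
```

```text
scene tray_grip [([0.465, 0.222, 0.092], 0.63)]
scene tray_spout [([0.44, 0.077, 0.038], 0.79)]
scene ball_1 [([0.474, -0.091, 0.013], 0.49)]
scene blue_cup [([0.456, -0.098, 0.006], 0.95)]
top tray_grip [([0.466, 0.229, 0.1], 0.81)]
top tray_spout [([0.446, 0.077, 0.041], 0.92)]
top ball_1 [([0.472, -0.086, 0.009], 0.51), ([0.431, -0.082, 0.01], 0.4)]
top blue_cup [([0.451, -0.101, 0.0], 0.92)]
```

Call:
step_arm:
  rows:
    - [0,0,6,0,11.8]
    - [0,0,8,0,11.8]
    - [0,0,8,0,11.8]
    - [0,0,6,0,11.8]
    - [0,0,6,0,11.8]
    - [0,0,5,0,11.8]
    - [0,0,5,0,11.8]
    - [0,0,3,0,11.8]

```text
time_s: 17.9
eef_pos: [0.4651, 0.2272, 0.0344]
ee_rot: [[0.141, 0.99, -0.0], [0.99, -0.141, -0.0], [-0.0, -0.0, -1.0]]
wrist_force: [0.2, 0.9, 0.2]
gripper_width: 0.138
grip_force: 12.1
```

Call:
step_arm:
  rows:
    - [0,0,1,0,11.9]
    - [0,0,1,0,12.2]
    - [0,0,0,0,13]
    - [0,0,0,0,18]
    - [0,0,0,0,30]
    - [0,0,0,0,50]
    - [0,0,0,0,85]
    - [0,0,0,0,85]

```text
time_s: 18.57
eef_pos: [0.4653, 0.2272, 0.0332]
ee_rot: [[0.141, 0.99, 0.0], [0.99, -0.141, 0.0], [0.0, 0.0, -1.0]]
wrist_force: [-0.6, 0.4, 0.2]
gripper_width: 0.768
grip_force: 0.0
```

Call:
step_arm:
  rows:
    - [0,0,0,0,85]
    - [0,0,0,0,85]
    - [0,0,-10,0,85]
    - [0,0,-25,0,85]
    - [0,0,-35,0,85]
    - [0,0,-35,0,85]
    - [0,0,-35,0,85]
    - [0,0,-15,0,85]

```text
time_s: 19.23
eef_pos: [0.4666, 0.2278, 0.193]
ee_rot: [[0.141, 0.99, 0.005], [0.99, -0.141, 0.002], [0.003, 0.004, -1.0]]
wrist_force: [1.0, 0.7, 1.1]
gripper_width: 0.992
grip_force: 0.0
```

```bash
python3 look.py h; python3 -c "
from h import *
p=read_camera('wrist')
for t in('tray_grip','tray_spout'): print(tip_of(p,t))"
```

```text
scene tray_grip [([0.464, 0.223, 0.044], 0.82)]
scene tray_spout [([0.44, 0.069, 0.023], 0.59)]
scene ball_1 [([0.456, -0.1, 0.005], 0.69), ([0.431, -0.082, 0.007], 0.6), ([0.444, 0.071, 0.023], 0.51)]
scene blue_cup [([0.455, -0.101, 0.004], 0.67)]
top tray_grip [([0.47, 0.225, 0.049], 0.78)]
top tray_spout [([0.442, 0.068, 0.022], 0.83)]
top ball_1 [([0.434, -0.082, 0.016], 0.42)]
top blue_cup [([0.452, -0.1, 0.004], 0.57)]
[{'centre': [0.4608, 0.2263, 0.0456], 'conf': 0.71}]
[{'centre': [0.4416, 0.0643, 0.019], 'conf': 0.55}]
```

View pics/h_scene.png

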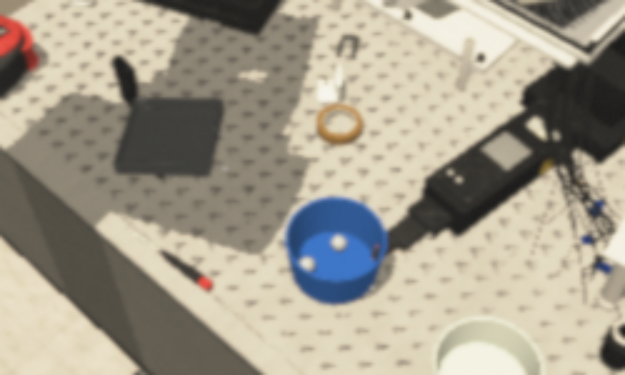

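The picture shows both balls in the blue cup, at (308,264) and (338,242). The empty tray stands flat at (170,137) and the gripper is clear of it.

Call:
step_arm:
  rows:
    - [0,0,0,0,85]
    - [0,0,0,0,85]
    - [0,0,0,0,85]
    - [0,0,0,0,85]

```text
time_s: 20.22
eef_pos: [0.4652, 0.2272, 0.1881]
ee_rot: [[0.141, 0.99, 0.0], [0.99, -0.141, 0.0], [0.0, 0.0, -1.0]]
wrist_force: [-0.8, -0.0, 0.2]
gripper_width: 0.995
grip_force: 0.0
```

```bash
python3 -c "
from cell import *
print(sign_off())"
```

```text
the job is handed in; nothing more can be done
None
```

Job handed in at about 20 s, no verdict returned: the last picture showed both balls in the blue cup, which had not moved measurably, and the empty tray standing flat where it started with the gripper clear (tipped by easing the grip, since the wrist cannot tilt).

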